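# Load the leaning solder-reel stand

### The job

Load the solder-reel stand: slide the blue adapter down the leaning spindle, flange first, until it is fully home on its seat, then the full reel over the adapter's neck down onto the blue flange, and last the orange collar down the spindle until it rests on top of the adapter's neck. Let go of everything, and do not knock over or push away the flux bottle, the tip-cleaner tin or the empty yellow reel.

Things in the scene. Friction and masses are not known exactly. Their poses are not given: they have to be found in the camera images.
- spindle: Steel spindle fixed on the reel stand: diameter 16 mm, 76 mm long, its last 10 mm tapering to 8 mm. It leans 30 degrees from vertical, its tip towards the robot (within 0.45 rad of -x, either side). Origin: on its axis at the seat, about 79 mm above the bench. Own z runs along the spindle to its tip, own y is horizontal, own x points up and away from the lean.
- reel_stand: Black reel stand, fixed: foot 160 x 140 x 18 mm with a yellow sponge. Origin: centre of the foot's underside; its -x side is where the spindle leans. A grey leaning column (40 mm diameter) carries the seat, a dark disc 48 mm across and 8 mm thick, and the spindle. It and all loose things stand on a brown board 4 mm thick.
- spindle_tip (a point): Tip of the spindle, on its axis, 76 mm from the seat.
- adapter_mid (a point): Blue plastic adapter, a flanged tube standing flange down, 52 mm high, about 100 g. Flange 60 mm diameter, 8 mm thick; above it a neck of 34 mm diameter (grasp here); straight through bore 20.6 mm. This point: on its axis, 26 mm above its underside; z is its axis, up. Fully home its underside lies on the spindle's seat.
- reel_mid (a point): Full solder reel, a plain thick ring lying flat: 60 mm outside diameter (grasp here), 42 mm bore, 38 mm high, silver band between green ends (both alike), about 300 g. This point: on its axis, 19 mm above its underside; z is its axis. Fully home it surrounds the adapter's neck, its underside on the adapter's flange (8 mm above the seat).
- collar_mid (a point): Orange plastic hand collar standing flange down, 44 mm high, about 90 g. Flange 60 mm diameter, 9 mm thick; above it a grip of 44 mm diameter (grasp here); through bore 21 mm. This point: on its axis, 22 mm above its underside; z is its axis, up. Fully home its underside lies on top of the adapter's neck, 52 mm above the seat, and it hides the spindle's tip.
- flux_bottle_mid (a point): Bystander: amber flux bottle with red cap, 48 mm diameter, 100 mm high, standing loose. This point: half-way up on its axis.
- tip_tin_mid (a point): Bystander: round steel tip-cleaner tin filled with brass, 68 mm diameter, 43 mm high, loose. This point: on its axis 20 mm up.
- empty_reel_mid (a point): Bystander: empty yellow reel, two 72 mm flanges on a thin hub, 30 mm high, lying flat, loose; not to be loaded. This point: half-way up on its axis.

How it is judged:
By the outcome, as a careful person would: the job done as asked, in the order asked, and still so for the second after the job is handed in, with the robot touching nothing.
It also fails if it takes over 72 s, if anything falls off the work surface, if the arm or the gripper's body presses on something with over 40 N, if the wrist force passes 120 N, or if a joint passes its speed limit or range.

### The arm

A 6-joint arm with a two-finger parallel gripper is mounted at the origin on the work surface. World frame = base frame: x ahead of the robot, y to its left, z up, the work surface at z = 0. Lengths are in m, angles in rad, forces in N, time in s.
With the tool pointing down it reaches from about 0.275 to 0.725 m from the base axis. Payload 5.6 kg.
Tool frame: the origin (TCP) lies midway between the tips of the shut fingers; the grasp point (between the pads) lies 19 mm behind it (grasp_offset is the z of the grasp point in the tool frame, in m); z points along the fingers, y is the line along which they close (so a half turn about z gives the same grasp; the last joint's range is limited). The gripper opens to 85 mm and grips with 20 to 120 N. Pads are 22 mm wide; open, the fingers measure 114 mm over their backs; the gripper's body (76 mm by 85 mm) begins 54 mm behind the grasp point. The pads swing forward as they close: fully open they stand 13 mm farther back than shut.
Start: joints at [1.474, 0.255, 0.108, 0, -1.424, -0.285], TCP at [0.205, 0.51, 0.231] pointing down, gripper open.
Joint ranges: [-2.95, 2.95], [-1.21, 1.97], [-1.09, 1.5], [-2.87, 1.71], [-2.94, -0.07], [-3.05, 3.05]. Speed limits (rad/s): [2.57, 2.57, 3.14, 3.14, 3.14, 3.14].

### API

Orientations are given as [roll, pitch, yaw] about the fixed x, y, z axes, in that order (R = Rz(yaw) Ry(pitch) Rx(roll)).
In Python, from bench import * gives the robot as it stands. Calls block until the motion is done:
- move_pose(position, orientation): joint-space move of the TCP to a pose.
- move_straight(position, orientation=None, velocity=0.15, stop_force=None): straight line of the TCP; orientation=None keeps the orientation; velocity is the mean speed in m/s. With stop_force (N) it stops when the force on the tool has changed by that much, and returns True; else False.
- set_joints(angles): joint-space move.
- gripper_to(opening, strength=None): opening from 0.0 (shut) to 1.0 (fully open); strength is the grip in N (None keeps the last); returns when the fingers have stopped.
- pause(seconds).
- solve_ik(position, orientation): joint angles nearest the present ones, or None.
- get_image(name): name is "scene" or "side" or "wrist"; returns a dict with "img" (420x560x3 uint8, red, green, blue), "depth" (420x560 float32, m along the optical axis (not along the pixel's ray), 0 where there is no reading), "K" (3x3 intrinsics, pixels), "world_to_cam" (4x4, takes a point from world to camera coordinates). Camera axes: x right, y up, looking along -z (the intrinsics and any distortion apply to the point x, -y, -z); pixel columns grow to the right and rows downward; lengths in m; the calibration is good to about 2 mm. A picture is of the moment at which its call begins.
A pose or a line that the arm cannot do raises IKError and nothing moves.
- sign_off(): hands the job in; it is judged then, once.
Readings, each from a call of its own:
- get_time(): time.
- get_qpos(): joint angles.
- get_qvel(): joint speeds.
- get_joint_efforts(): joint torques, N m.
- get_eef_pos(): TCP position.
- get_orientation(): TCP orientation.
- get_wrist_force(): force on the tool from outside, world axes, zero at the start.
- get_torque(): the same for the moment, N m.
- get_opening(): opening from 0.0 (shut) to 1.0 (fully open).
- get_finger_force(): force on a finger pad.
Only numpy, scipy, OpenCV 4.12 (cv2) and the standard library are available. Lean on these libraries where they do the work, as an engineer would, in place of code of your own. Each camera call takes 0.05 s, during which the arm holds its last target. There are 200 camera calls.

## Working session

There is one attempt and no reset: what is moved stays moved. The work goes in short steps, each a Python script; the robot and the scene stay as the last script left them, time stands still between calls to the robot, and variables do not carry over. Pictures are saved under pics/ and viewed, at most 10 in all, crops included, and the job is handed in when it is done.

```bash
mkdir -p pics; ls; python3 - <<'E'
from bench import *
import cv2,numpy as np
a=get_image("scene");b=get_image("side")
np.savez("im0.npz",**{n+k:v[k] for n,v in(("a",a),("b",b)) for k in v if isinstance(v[k],np.ndarray)})
print(a.keys(),a["K"],a["world_to_cam"],b["K"],b["world_to_cam"],[a[k] for k in a if k not in("img","depth","K","world_to_cam")])
cv2.imwrite("pics/a.png",a["img"][:,:,::-1]);cv2.imwrite("pics/b.png",b["img"][:,:,::-1])
print(get_time(),get_orientation(),get_wrist_force())
E
```

```text
pics
dict_keys(['img', 'depth', 'K', 'world_to_cam']) [[412.10280787   0.         272.71721309]
 [  0.         412.10280787 209.53857473]
 [  0.           0.           1.        ]] [[ 0.89245192  0.45094949 -0.01319567 -0.49561527]
 [-0.34138197  0.69415623  0.63372351  0.10453192]
 [ 0.29493715 -0.561063    0.77344708 -1.09823437]
 [ 0.          0.          0.          1.        ]] [[526.7790571    0.         273.66803996]
 [  0.         526.7790571  213.52495254]
 [  0.           0.           1.        ]] [[ 8.13192647e-01 -5.81994285e-01  6.09047636e-04 -4.82133981e-01]
 [ 3.75457472e-01  5.25407706e-01  7.63530241e-01 -3.05772243e-01]
 [-4.44690235e-01 -6.20668506e-01  6.45771787e-01 -9.73758628e-01]
 [ 0.00000000e+00  0.00000000e+00  0.00000000e+00  1.00000000e+00]] []
0.1 [ 3.13996150e+00 -7.62579218e-05 -3.81874833e-01] [0.24575293 0.54605516 0.46463878]
```

View pics/a.png

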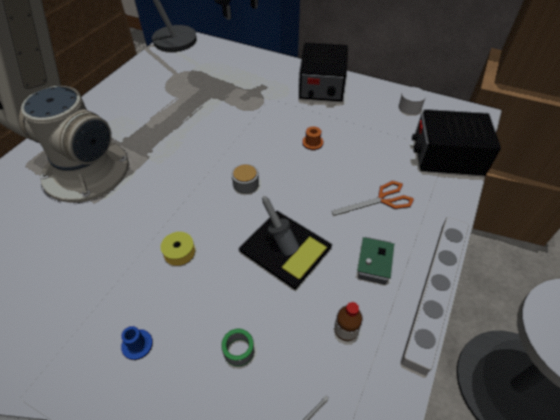

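View pics/b.png

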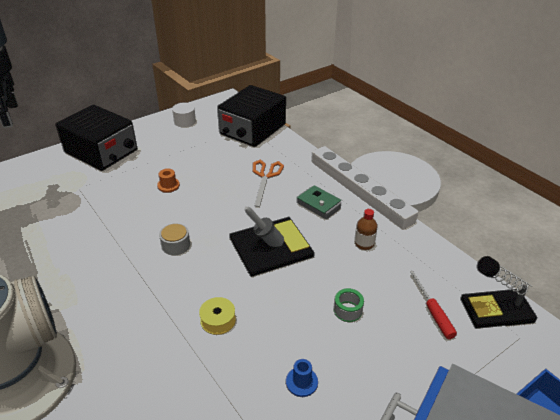

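The scene view shows the blue adapter at (136,342), the reel at (238,346), the collar at (313,138), and the spindle tip at (268,202) with its seat at about (283,235). The tin is at (245,178), the yellow reel at (178,248) and the bottle at (349,320). The side view agrees. Next I'll fit solid models to the depth clouds.

```bash
cat > vis.py <<'E'
import numpy as np
from scipy.optimize import least_squares
def cloud(im):
    d=im["depth"];K=im["K"];v,u=np.nonzero(d>0);z=d[v,u]
    p=np.stack([(u-K[0,2])*z/K[0,0],-(v-K[1,2])*z/K[1,1],-z],1)
    W=im["world_to_cam"];return (p-W[:3,3])@W[:3,:3], im["img"][v,u].astype(int)
def sdf(rho,h,parts):   # union of rings (r_in,r_out,z0,z1)
    D=[]
    for ri,ro,z0,z1 in parts:
        q=np.abs(rho-(ri+ro)/2)-(ro-ri)/2; w=np.abs(h-(z0+z1)/2)-(z1-z0)/2
        D.append(np.hypot(np.maximum(q,0),np.maximum(w,0))+np.minimum(np.maximum(q,w),0))
    return np.min(D,0)
def axis(yaw,lean=np.pi/6): return np.array([np.sin(lean)*np.cos(yaw),np.sin(lean)*np.sin(yaw),np.cos(lean)])
def dist(P,o,a,parts):
    r=P-o;h=r@a;return sdf(np.linalg.norm(r-np.outer(h,a),axis=1),h,parts)
ADA=[(.0103,.03,0,.008),(.0103,.017,.008,.052)]
REEL=[(.021,.03,0,.038)]
COL=[(.0105,.03,0,.009),(.0105,.022,.009,.044)]
SPI=[(0,.024,-.008,0),(0,.008,0,.066),(0,.006,.066,.071),(0,.0045,.071,.076),(0,.020,-.06,-.008)]
CYL=lambda r,h:[(0,r,0,h)]
def fit_up(P,parts,g,z=.004,rad=.055):
    Q=P[(np.hypot(P[:,0]-g[0],P[:,1]-g[1])<rad)&(P[:,2]>z+.004)&(P[:,2]<z+.13)]
    s=least_squares(lambda x:dist(Q,np.array([x[0],x[1],z]),np.array([0,0,1.]),parts),g[:2],loss="soft_l1",f_scale=.002)
    return s.x,np.median(np.abs(s.fun)),len(Q)
def fit_spi(P,g,yaw):
    o=np.array(g);a=axis(yaw);r=P-o;h=r@a
    Q=P[(h>-.03)&(h<.09)&(np.linalg.norm(r-np.outer(h,a),axis=1)<.035)]
    s=least_squares(lambda x:dist(Q,x[:3],axis(x[3]),SPI),[*g,yaw],loss="soft_l1",f_scale=.002,x_scale=[.01,.01,.01,.1])
    return s.x,np.median(np.abs(s.fun)),len(Q)
E
python3 - <<'E'
from vis import *
f=np.load("im0.npz");I={n:{k:f[n+k] for k in("img","depth","K","world_to_cam")} for n in "ab"}
C={n:cloud(I[n])[0] for n in "ab"};C["ab"]=np.vstack([C["a"],C["b"]])
def px(u,v):
    im=I["a"];d=np.median(im["depth"][v-1:v+2,u-1:u+2]);K=im["K"]
    p=np.array([(u-K[0,2])*d/K[0,0],-(v-K[1,2])*d/K[1,1],-d]);W=im["world_to_cam"];return W[:3,:3].T@(p-W[:3,3])
print("table",px(200,300),"board",px(250,246),px(290,278))
for nm,parts,u,v in(("ada",ADA,136,342),("reel",REEL,238,346),("col",COL,313,138),("tin",CYL(.034,.043),245,178),("yel",CYL(.036,.03),178,248),("bottle",CYL(.024,.1),349,320)):
    g=px(u,v);print(nm,[(np.round(x,4),round(m,4),n) for x,m,n in(fit_up(C[k],parts,g) for k in C)])
tip=px(268,203);print("tip",tip,px(283,235))
for k in C:
    best=min((fit_spi(C[k],tip-.076*axis(y),y) for y in np.pi+np.linspace(-.45,.45,4)),key=lambda r:r[1]);x=best[0]
    print(k,np.round(best[0],4),best[1:],"tip",np.round(x[:3]+.076*axis(x[3]),4))
E
```

```text
table [ 0.48146483 -0.18585331  0.00394035] board [ 0.51572264 -0.03241466  0.02109751] [ 0.62938128 -0.06600392  0.02115456]
ada [(array([ 0.4308, -0.3207]), np.float64(0.001), 849), (array([ 0.4278, -0.3175]), np.float64(0.0007), 894), (array([ 0.4259, -0.3173]), np.float64(0.001), 1743)]
reel [(array([ 0.6101, -0.248 ]), np.float64(0.0016), 748), (array([ 0.5994, -0.2428]), np.float64(0.0016), 766), (array([ 0.6067, -0.2407]), np.float64(0.001), 1514)]
col [(array([0.5018, 0.3489]), np.float64(0.0017), 378), (array([0.5031, 0.3502]), np.float64(0.002), 426), (array([0.5033, 0.3501]), np.float64(0.0018), 804)]
tin [(array([0.4058, 0.1406]), np.float64(0.0008), 673), (array([0.4098, 0.1418]), np.float64(0.001), 794), (array([0.4081, 0.1417]), np.float64(0.0012), 1467)]
yel [(array([ 0.3728, -0.1067]), np.float64(0.0009), 743), (array([ 0.3767, -0.105 ]), np.float64(0.0011), 911), (array([ 0.3751, -0.1052]), np.float64(0.001), 1654)]
bottle [(array([ 0.7733, -0.1342]), np.float64(0.0056), 841), (array([ 0.7753, -0.1116]), np.float64(0.0017), 703), (array([ 0.7666, -0.1326]), np.float64(0.0059), 1544)]
tip [0.54099348 0.01103254 0.13542942] [ 0.58415782 -0.00700076  0.07301577]
a [0.5641 0.0083 0.0785 2.9475] (np.float64(0.0005292743955894333), 498) tip [0.5269 0.0156 0.1443]
b [0.5675 0.0089 0.0793 2.9373] (np.float64(0.0008328602621783896), 576) tip [0.5303 0.0166 0.1451]
ab [0.5653 0.0085 0.0786 2.9418] (np.float64(0.0009395694335376696), 1285) tip [0.528  0.0161 0.1444]
```

```bash
cat > rob.py <<'E'
from bench import *
from vis import *
import cv2
from scipy.spatial.transform import Rotation as Rn
def rpy(a,yaw_h):  # tool z=-a, tool y close to horizontal direction yaw_h
    z=-np.asarray(a);y=np.array([np.cos(yaw_h),np.sin(yaw_h),0]);y-=z*(y@z);y/=np.linalg.norm(y)
    return Rn.from_matrix(np.stack([np.cross(y,z),y,z],1)).as_euler("xyz")
def best_yaw(p,a,yaw): # pick the half turn keeping last joint nearest
    c=[(abs(q[5]-get_qpos()[5]),o) for o in(rpy(a,yaw),rpy(a,yaw+np.pi)) if (q:=solve_ik(list(p),list(o))) is not None]
    return min(c,key=lambda t:t[0])[1]
UP=np.array([0,0,1.])
E
python3 - <<'E'
from rob import *
S=np.array([.566,.0086,.079]);yaw=2.942;a=axis(yaw)
p=S+a*.2
for o in(rpy(a,yaw+np.pi/2),rpy(a,yaw-np.pi/2)):
    for d in(.02,.12,.2): print(d,solve_ik(list(S+a*d),list(o)))
o=best_yaw(p,a,yaw+np.pi/2)
move_pose(list(p),list(o))
w=get_image("wrist");np.savez("w1.npz",**w);cv2.imwrite("pics/w1.png",w["img"][:,:,::-1])
P,_=cloud(w);x,m,n=fit_spi(P,S,yaw);print(np.round(x,4),m,n,np.round(x[:3]+.076*axis(x[3]),4))
g=np.array([.4285,-.318])
oa=best_yaw([*g,.2],UP,0);move_pose([*g,.2],list(oa))
w=get_image("wrist");np.savez("w2.npz",**w);cv2.imwrite("pics/w2.png",w["img"][:,:,::-1])
P,_=cloud(w);print(fit_up(P,ADA,g),oa,get_qpos(),get_time())
cv2.imwrite("pics/w12.png",np.hstack([cv2.resize(cv2.imread(f"pics/w{i}.png"),(400,300)) for i in(1,2)]))
E
```

```text
0.02 [ 0.29134766  0.07397131 -0.91459967  1.14146768 -0.26225218  0.00905443]
0.12 [ 0.55295826 -0.12431381 -0.76831359  0.62524755 -0.62351601  0.35934759]
0.2 [ 0.68461741 -0.25879428 -0.66006097  0.52125395 -0.8892041   0.41073974]
0.02 None
0.12 [ 0.55295826 -0.12431381 -0.76831359  0.62524755 -0.62351601 -2.78224506]
0.2 [ 0.68461741 -0.25879428 -0.66006097  0.52125395 -0.8892041  -2.73085291]
[0.5673 0.0086 0.0794 2.9304] 0.0003972676740770444 1353 [0.5302 0.0165 0.1453]
(array([ 0.4278677 , -0.31836223]), np.float64(0.00039832186965484996), 2072) [ 3.14159265  0.         -1.57079633] [-3.42514403e-01  2.32970798e-01  3.58207807e-04  2.44335802e-04
 -1.33738401e+00  3.44946852e-01] 3.4833
```

View pics/w12.png

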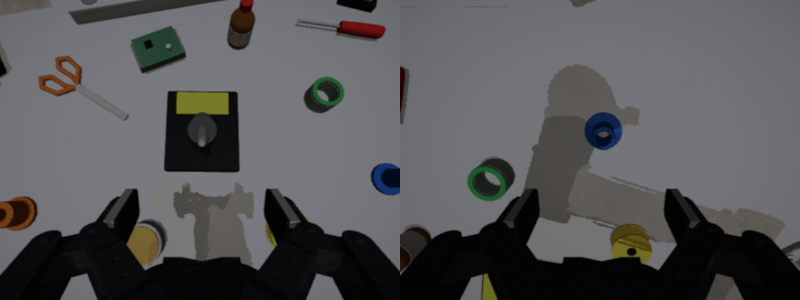

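Wrist view 1 shows the spindle at (203,135) between the fingers. Wrist view 2 shows the adapter at (603,130), and its fit agrees with the other cameras within about 1 mm. Now I'll grasp the adapter and bring it over the spindle.

```bash
cat >> rob.py <<'E'
S=np.array([.5666,.0087,.0792]);YAW=2.935;A=axis(YAW)
OS=list(rpy(A,YAW+np.pi/2))
def pick(xy,d,strength,yaw=0,pre=.09):
    z=.004+d;o=list(best_yaw([*xy,z],UP,yaw))
    gripper_to(1.0);move_pose([*xy,z+pre],o);move_straight([*xy,z],o,velocity=.12)
    gripper_to(0.0,strength);print("open",get_opening(),"F",get_finger_force())
    move_straight([*xy,z+.16],o,velocity=.2)
def over(d,h):  # underside at height h along the spindle axis
    move_pose(list(S+A*(h+d)),OS)
def snap(name,cam):
    w=get_image(cam);np.savez(name+".npz",**w);cv2.imwrite(f"pics/{name}.png",w["img"][:,:,::-1]);return w
E
python3 - <<'E'
from rob import *
D=.014
pick((.4280,-.3182),D,60)
over(D,.1)
print(get_time(),get_qpos(),get_wrist_force(),get_eef_pos(),S+A*(.1+D))
ims=[snap("p_"+c,c) for c in("scene","side","wrist")]
def fit(P,g):   # adapter in hand, position+axis
    def f(x):
        o=np.array(x[:3]);a=np.array([x[3],x[4],np.sqrt(1-x[3]**2-x[4]**2)]);return dist(Q,o,a,ADA)
    s=least_squares(f,g,loss="soft_l1",f_scale=.001,x_scale=[.01]*3+[.1]*2);return s.x,np.median(abs(s.fun)),len(Q)
o0=S+A*.1
Qs=[]
for im in ims:
    P,c=cloud(im);m=(c[:,2]>1.6*c[:,0])&(c[:,2]>40)&(np.linalg.norm(P-o0-A*.02,axis=1)<.06);Q=P[m];Qs.append(Q)
    if len(Q)>50:
        x,r,n=fit(Q,[*o0,*A[:2]]);print(np.round(x,4),r,n)
        dd=x[:3]-o0;print(" off along",round(dd@A,4),"perp",np.round(dd-A*(dd@A),4),"tilt",np.round(x[3:]-A[:2],3))
i=[cv2.resize(cv2.imread("pics/p_wrist.png"),(400,300)),cv2.resize(cv2.imread("pics/p_side.png")[100:310,120:400],(400,300))]
cv2.imwrite("pics/p.png",np.hstack(i))
E
```

```text
open 0.38936180410641574 F 59.64225310832262
7.85 [ 0.543622   -0.10983244 -0.77353547  0.64090522 -0.60764574  0.34017131] [-0.18305585  0.1450066  -1.21340112] [0.51102835 0.01980741 0.17790597] [0.51081207 0.02039219 0.1779269 ]
[ 0.5155  0.0178  0.1645 -0.4884  0.1087] 0.000551187425814675 526
 off along -0.0002 perp [-0.0023 -0.0011 -0.0012] tilt [0.001 0.006]
[ 0.5191  0.0184  0.1655 -0.4855  0.1094] 0.0008669218925818484 325
 off along -0.001 perp [ 0.0009 -0.0004  0.0006] tilt [0.004 0.007]
[ 0.5186  0.0179  0.1654 -0.4878  0.1023] 0.0003036415645593987 9877
 off along -0.0009 perp [ 0.0005 -0.001   0.0004] tilt [ 0.002 -0.   ]
```

View pics/p.png

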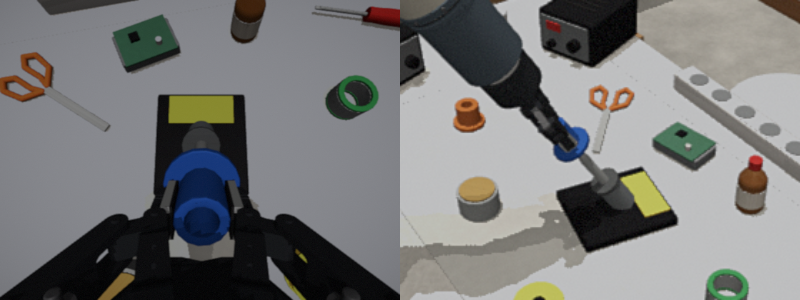

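The adapter is held straight, in line with the spindle to within 1 mm in every camera. Now I'll insert it.

```bash
cat >> rob.py <<'E'
def slide(d,h,hend,v=.08):
    r=move_straight(list(S+A*(h+d)),OS,velocity=v,stop_force=20)
    print("slide stop",r,"h",(get_eef_pos()-S)@A-d,get_wrist_force())
    if not r:
        r=move_straight(list(S+A*(hend+d)),OS,velocity=.03,stop_force=10)
        print("seat stop",r,"h",(get_eef_pos()-S)@A-d,get_wrist_force())
    return r
def release(back=.13):
    gripper_to(1.0);p=np.array(get_eef_pos());move_straight(list(p+A*back),OS,velocity=.2)
E
python3 - <<'E'
from rob import *
slide(.014,.004,-.005)
print(get_time(),get_qpos())
E
```

```text
slide stop False h 0.004017820427328683 [ 0.16660381 -0.72047463 -1.62266452]
seat stop True h -4.252945403469821e-05 [-1.17153521  1.12094703  2.06833356]
9.6083 [ 0.25812599  0.0880084  -0.92161024  1.22864153 -0.23979968 -0.056921  ]
```

```bash
python3 - <<'E'
from rob import *
release()
w=snap("q1","wrist");P,c=cloud(w);Q=P[(c[:,2]>1.6*c[:,0])&(c[:,2]>40)&(np.linalg.norm(P-S-A*.02,axis=1)<.07)]
s=least_squares(lambda x:dist(Q,x[:3],np.array([x[3],x[4],np.sqrt(1-x[3]**2-x[4]**2)]),ADA),[*S,*A[:2]],loss="soft_l1",f_scale=.001,x_scale=[.01]*3+[.1]*2)
dd=s.x[:3]-S;print("ada off along",dd@A,"perp",np.round(dd-A*(dd@A),4),"axis",s.x[3:],A[:2],len(Q))
g=np.array([.604,-.244])
move_pose([.604-.03,-.244,.2],list(best_yaw([*g,.2],UP,0)))
w=snap("q2","wrist");P,c=cloud(w);print(fit_up(P,REEL,g),get_time())
f=np.load("im0.npz")
for n in "ab":
    P,_=cloud({k:f[n+k] for k in("img","depth","K","world_to_cam")});print(fit_up(P,REEL,g))
cv2.imwrite("pics/q.png",np.hstack([cv2.resize(cv2.imread(f"pics/q{i}.png"),(400,300)) for i in(1,2)]))
E
```

```text
ada off along -0.0002470675085717124 perp [-0.0012  0.001  -0.0008] axis [-0.49114087  0.10416204] [-0.48936777  0.1025631 ] 2646
(array([ 0.60817418, -0.24178908]), np.float64(0.0003494533999351193), 1930) 12.7167
(array([ 0.60435353, -0.24194893]), np.float64(0.0005148833063964662), 747)
(array([ 0.60801324, -0.24082516]), np.float64(0.0007659632950422282), 766)
```

View pics/q.png

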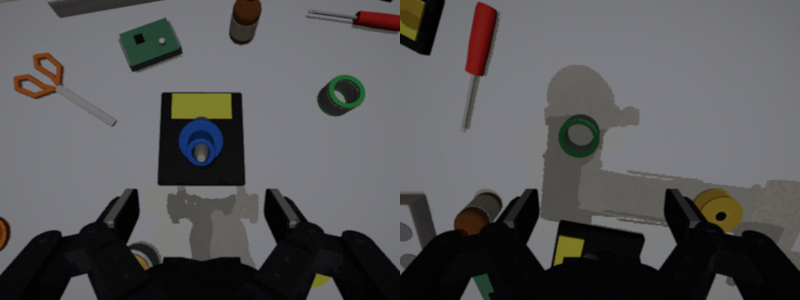

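The left half shows the adapter home on the seat at (200,140); the fit has it 0.2 mm from the seat and parallel to the spindle. The right half shows the reel at (580,135). Reel next.

```bash
python3 - <<'E'
from rob import *
D=.002
pick((.6078,-.2416),D,80)
over(D,.1)
print(get_time(),get_eef_pos()-(S+A*(.1+D)))
w=snap("r1","wrist");P,c=cloud(w);o0=S+A*.1
m=(np.linalg.norm(P-o0-A*.019,axis=1)<.037);r=P-o0;h=r@A
m&=(c.max(1)>45)&(np.linalg.norm(r-np.outer(h,A),axis=1)<.034)&(h>-.006)&(h<.044);Q=P[m]
s=least_squares(lambda x:dist(Q,x[:3],np.array([x[3],x[4],np.sqrt(1-x[3]**2-x[4]**2)]),REEL),[*o0,*A[:2]],loss="soft_l1",f_scale=.001,x_scale=[.01]*3+[.1]*2)
dd=s.x[:3]-o0;print("reel off along",dd@A,"perp",np.round(dd-A*(dd@A),4),"axis",s.x[3:]-A[:2],len(Q),np.median(abs(s.fun)))
E
```

```text
open 0.6856294068838115 F 86.43953503109515
16.7583 [ 1.14851642e-04 -9.60220527e-05 -1.41221076e-05]
reel off along -0.001829560486346098 perp [ 0.0001 -0.0002  0.0001] axis [-0.00200664  0.00050496] 11091 0.00030153257987162833
```

View pics/r1.png

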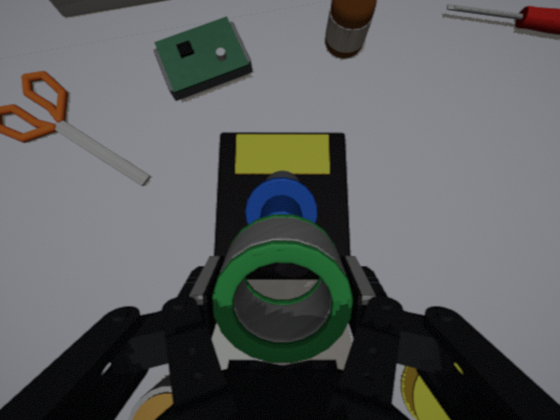

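The reel is held straight at (283,290), in line with the adapter at (281,205), with an offset under 1 mm sideways. Slide it on, release, and look at the collar.

```bash
python3 - <<'E'
from rob import *
if not slide(.002,.014,.003): raise SystemExit("no contact")
if abs((get_eef_pos()-S)@A-.002-.008)>.005: raise SystemExit("not home")
release()
w=snap("s1","wrist");P,c=cloud(w)
r=P-S;h=r@A;rho=np.linalg.norm(r-np.outer(h,A),axis=1)
Q=P[(rho<.034)&(h>.012)&(h<.05)&(rho>.019)]
f=lambda x:dist(Q,x[:3],np.array([x[3],x[4],np.sqrt(1-x[3]**2-x[4]**2)]),REEL+[(0,.017,-.01,.044)])
s=least_squares(f,[*(S+A*.008),*A[:2]],loss="soft_l1",f_scale=.001,x_scale=[.01]*3+[.1]*2)
dd=s.x[:3]-S;print("reel along",dd@A,"perp",np.round(dd-A*(dd@A),4),"axis",s.x[3:]-A[:2],len(Q),np.median(abs(s.fun)))
g=np.array([.5028,.3496])
move_pose([g[0]-.03,g[1],.2],list(best_yaw([*g,.2],UP,0)))
w=snap("s2","wrist");P,c=cloud(w);print(fit_up(P,COL,g),get_time(),get_qpos())
cv2.imwrite("pics/s.png",np.hstack([cv2.resize(cv2.imread(f"pics/s{i}.png"),(400,300)) for i in(1,2)]))
E
```

```text
slide stop False h 0.01388224804110884 [-0.16113221  0.2353388  -3.29263179]
seat stop True h 0.009387294082327751 [-7.02259297  2.40522362  7.30265135]
reel along 0.007735410725376684 perp [-0.0042  0.0016 -0.0025] axis [-0.00145349  0.00119499] 2621 0.0003294981527336843
(array([0.50162164, 0.35882478]), np.float64(0.0004109863948552656), 2162) 21.5 [ 9.01376965e-01  3.39661492e-01  1.46304623e-01  7.36852547e-04
 -1.37740539e+00 -9.01469934e-01]
```

View pics/s.png

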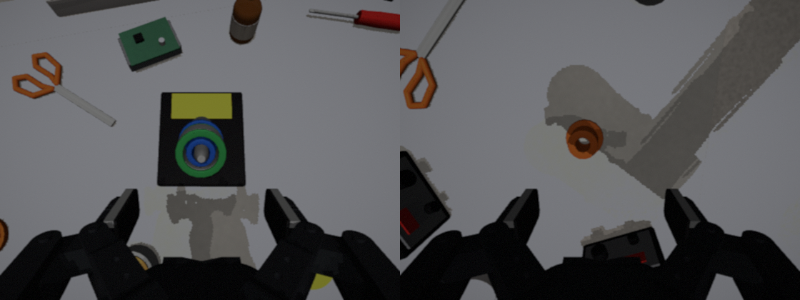

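The left half shows the reel on the adapter flange at (200,152), home at 7.7 mm along the axis. The right half shows the collar at (584,138). The wrist fit puts it 9 mm off my first scene fit, so I'll re-fit the scene views starting from the wrist value.

```bash
python3 - <<'E'
from rob import *
f=np.load("im0.npz")
for n in "ab":
    P,c=cloud({k:f[n+k] for k in("img","depth","K","world_to_cam")});print(fit_up(P,COL,(.5016,.3588),rad=.04))
P,c=cloud(np.load("s2.npz"));print(fit_up(P,COL,(.5016,.3588),rad=.04),fit_up(P,COL,(.5046,.3558),rad=.04))
E
```

```text
(array([0.49700326, 0.35871895]), np.float64(0.0008745684771676518), 378)
(array([0.50102569, 0.35973806]), np.float64(0.0011988180986389199), 414)
(array([0.50162164, 0.35882478]), np.float64(0.00041098639662930135), 2162) (array([0.50161968, 0.35882622]), np.float64(0.00041102154862870423), 2162)
```

```bash
python3 - <<'E'
from rob import *
D=.011
pick((.5014,.3589),D,60)
over(D,.1)
print(get_time(),get_eef_pos()-(S+A*(.1+D)))
w=snap("t1","wrist");P,c=cloud(w);o0=S+A*.1
Q=P[(c[:,0]>1.8*c[:,2])&(c[:,0]>60)&(np.linalg.norm(P-o0-A*.022,axis=1)<.05)]
s=least_squares(lambda x:dist(Q,x[:3],np.array([x[3],x[4],np.sqrt(1-x[3]**2-x[4]**2)]),COL),[*o0,*A[:2]],loss="soft_l1",f_scale=.001,x_scale=[.01]*3+[.1]*2)
dd=s.x[:3]-o0;pp=dd-A*(dd@A);t=s.x[3:]-A[:2]
print("col off along",dd@A,"perp",np.round(pp,4),"axis",t,len(Q),np.median(abs(s.fun)))
if np.linalg.norm(pp)<.002 and np.linalg.norm(t)<.03:
    slide(D,.058,.046);print(get_time())
E
```

```text
open 0.4927350985163142 F 61.59590215072967
25.8 [0.00071545 0.00061362 0.00037327]
col off along -0.0007092240054132404 perp [0.001  0.0004 0.0005] axis [-0.00071836 -0.00062459] 11023 0.00030562467908203887
slide stop False h 0.05804628251046705 [ 0.41133862  0.06240307 -0.9284017 ]
seat stop True h 0.05210820895319013 [-0.3431122  -0.18493079  2.6980348 ]
26.8417
```

```bash
python3 - <<'E'
from rob import *
release()
pause(.5)
i=[cv2.resize(snap("u1","wrist")["img"],(400,300)),cv2.resize(snap("u2","side")["img"][150:350,130:397],(400,300))]
cv2.imwrite("pics/u.png",np.hstack(i)[:,:,::-1])
P,c=cloud(np.load("u1.npz"));o0=S+A*.052
Q=P[(c[:,0]>1.8*c[:,2])&(c[:,0]>60)&(np.linalg.norm(P-o0-A*.022,axis=1)<.05)]
s=least_squares(lambda x:dist(Q,x[:3],np.array([x[3],x[4],np.sqrt(1-x[3]**2-x[4]**2)]),COL),[*o0,*A[:2]],loss="soft_l1",f_scale=.001,x_scale=[.01]*3+[.1]*2)
dd=s.x[:3]-S;print("col along",dd@A,"perp",np.round(dd-A*(dd@A),4),"axis",s.x[3:]-A[:2],len(Q),get_time())
P,_=cloud(np.load("u2.npz"))
for nm,pt,g in(("tin",CYL(.034,.043),(.4098,.1418)),("yel",CYL(.036,.03),(.3767,-.105)),("bottle",CYL(.024,.1),(.7753,-.1116))): print(nm,fit_up(P,pt,g)[:2])
E
```

```text
col along 0.05172270744905551 perp [-0.0014  0.0009 -0.0009] axis [-0.00052812  0.00137277] 3035 28.7417
tin (array([0.4097765 , 0.14204669]), np.float64(0.0010816678647335883))
yel (array([ 0.37783719, -0.10536442]), np.float64(0.0010272975820078793))
bottle (array([ 0.77533588, -0.11147226]), np.float64(0.0016994493088634197))
```

View pics/u.png

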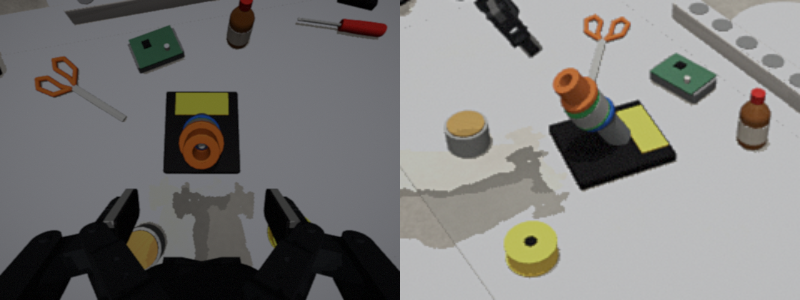

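The full stack is on the spindle: blue flange, reel, then orange collar at (575,90) in the side view. The tin, yellow reel and bottle haven't moved, and the gripper is clear. I'll hand it in.

```bash
python3 -c "
from bench import *
print(sign_off())"
```

```text
the job is handed in; nothing more can be done
None
```

The adapter, reel and collar are fully home on the spindle in that order, everything is released, the bystanders stayed in place, and the job was handed in at about 29 s.

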